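Load the burn-in rack with LED lamp samples in reverse order

TASK

Move the four LED lamps from the plywood carrier to the pockets of the burn-in rack in reverse order: the lamp nearest the carrier's handle goes into the pocket farthest from the rack's black power box, the next lamp into the next pocket, and so on, so that the lamp farthest from the handle ends up beside the power box. Stand each lamp upright and flat on the floor of its own pocket, light face up, tip none over, and let go of them all.

Things in the scene. Friction and masses are not known exactly. Their poses are not given: they have to be found in the camera images.
- lamp_downlight: Round aluminium LED downlight, ring-finned cylinder 44 mm in diameter, 50 mm tall, flat white lens in a dark ring on top. About 160 g. Origin: centre of its flat foot; z up when it stands.
- lamp_globe: White LED globe lamp: upright white cylinder 42 mm in diameter and 40 mm tall with a white dome on it, 61.5 mm tall in all. About 120 g. Origin: centre of its flat foot; z up when it stands.
- lamp_square: Square finned aluminium LED module, 42 x 42 mm and 45 mm tall, white board with nine small yellow chips on top; its sides are along its x and y axes. About 180 g. Origin: centre of its flat foot; z up when it stands.
- lamp_spot: Dark LED spot lamp: dark cylinder 40 mm in diameter up to 43 mm, flaring to a black rim 54 mm in diameter at its top, 58 mm tall, steel reflector with a yellow dot. About 150 g. Origin: centre of its flat foot; z up when it stands.
- nest_downlight: The carrier's fixed cardboard nest in which lamp_downlight stands at the start: a pocket 64 x 64 mm inside, lip 2 mm thick and 6 mm above its floor. Origin: underside centre; its floor is 3 mm above that. It never moves in a run. The four nests look alike and form one row, 68 mm apart; which nest is where in the row differs from start to start.
- nest_globe: The carrier's fixed cardboard nest in which lamp_globe stands at the start: a pocket 64 x 64 mm inside, lip 2 mm thick and 6 mm above its floor. Origin: underside centre; its floor is 3 mm above that. It never moves in a run. The four nests look alike and form one row, 68 mm apart; which nest is where in the row differs from start to start.
- nest_square: The carrier's fixed cardboard nest in which lamp_square stands at the start: a pocket 64 x 64 mm inside, lip 2 mm thick and 6 mm above its floor. Origin: underside centre; its floor is 3 mm above that. It never moves in a run. The four nests look alike and form one row, 68 mm apart; which nest is where in the row differs from start to start.
- nest_spot: The carrier's fixed cardboard nest in which lamp_spot stands at the start: a pocket 64 x 64 mm inside, lip 2 mm thick and 6 mm above its floor. Origin: underside centre; its floor is 3 mm above that. It never moves in a run. The four nests look alike and form one row, 68 mm apart; which nest is where in the row differs from start to start.
- carrier: Flat plywood board, 8 mm thick and 80 mm wide, fixed to the bench, carrying the row of four nests on its top. Origin: underside, under the middle of the row. x runs along the row towards its handle end, where a steel bail handle 45 mm high stands across the board at x = +160 mm; the nests' centres are at x = -102, -34, +34, +102 mm, y = 0.
- burnin_rack: Aluminium burn-in rack, 84 mm wide, fixed to the bench, with a row of four alike pockets, empty at the start, each 64 x 64 mm inside with a brass contact in the middle. Origin: underside, under the middle of the row. x runs along the row towards the black power box (46 mm high, from x = +141 to +191 mm). Pocket centres are at x = -102, -34, +34, +102 mm, y = 0; pocket floors 20 mm above the origin, lips 2 mm thick rising 6 mm above the floors.
Things that resemble listed ones, but are neither listed nor needed, are in the scene too. What is shaped like the lamp_downlight but purple is not meant.

How it is judged:
By the outcome, as a careful person would: the job done as asked, in the order asked, and still so for the second after the job is handed in, with the robot touching nothing.
It also fails if it takes over 96 s, if anything falls off the work surface, if the arm or the gripper's body presses on something with over 40 N, if the wrist force passes 120 N, or if a joint passes its speed limit or range.

ROBOT

A 7-joint arm with a two-finger parallel gripper is mounted at the origin on the work surface. World frame = base frame: x ahead of the robot, y to its left, z up, the work surface at z = 0. Lengths are in m, angles in degrees, forces in N, time in s.
With the tool pointing down it reaches from about 0.425 to 1.025 m from the base axis. Payload 9.4 kg.
Tool frame: the origin (TCP) lies between the finger pads; the fingertips stand 19 mm ahead of it and the grasp point (between the pads) is the TCP (r.finger_overhang is the distance from the TCP to the fingertips, in m); z points along the fingers, y is the line along which they close (so a half turn about z gives the same grasp; the last joint's range is limited). The gripper opens to 93 mm and grips with 3 to 60 N. Pads are 15 mm wide; open, the fingers measure 128 mm over their backs; the gripper's body (75 mm by 188 mm) begins 65 mm behind the grasp point.
Start: joints at [72.554, 34.337, -0.143, 91.639, 0.103, 54.024, -4.572], TCP at [0.164, -0.706, 0.238] pointing down, gripper open.
Joint ranges: [-147.43, 147.43], [-19.82, 112.94], [-74.19, 73.91], [6.32, 146.72], [-59.91, 239.91], [6.04, 106.73], [-150.56, 150.56]. Speed limits (degrees/s): [127.2, 127.2, 172.46, 172.46, 180, 180, 180].

INTERFACE

Orientations are given as a 3x3 rotation matrix whose columns are the frame's x, y, z axes.
In Python, from rig import r, eyes gives the robot as it stands.
- The arm moves only by the tool drive_tool, never from a script. Its argument "steps" is a list of rows, each an object with "translation": the shift along the tool's x, y, z in cm, a list of three; "dr": the turn, a rotation vector about the tool's x, y, z in rad, a list of three. In form: [{"translation": [tx, ty, tz], "dr": [rx, ry, rz]}, ...]. A call has 1 to 10 rows; each row shifts and turns the commanded pose from where the row before left it, along the tool's axes as they then stand; what a row does not reach is not made up. A row lasts 1/10 s, in which the tool goes at most 50 mm and 8.59 degrees, less where a joint would pass 70% of its speed; a pose out of reach is approached as far as the arm can. A call with a gripper value outside its range is refused whole. "hand" is the finger opening in cm, from 0 to 9.3, set as the call begins (left out, the last holds). The fingers move at their own pace and stop on an object; "squeeze" is the grip in N (left out, the last holds). Time passes only in rows, so rows that do not move let the fingers close. It gives the time, the measured TCP pose, the force, the opening and the grip force at its end, in the units of the state.
- r.get_state(): the state, without advancing time (a new reading comes with each control period).
- eyes.read_camera(name): name is "scene" or "top" or "wrist"; returns a dict with "img" (400x640x3 uint8, red, green, blue), "z_map" (400x640 float32, m along the optical axis (not along the pixel's ray), 0 where there is no reading), "K" (3x3 intrinsics, pixels), "distortion" ([k1, k2, p1, p2, k3] as OpenCV has them; the pictures are not rectified), "rvec" (rotation vector, rad) and "tvec" (3), from world to camera coordinates, as OpenCV has them. Camera axes: x right, y down, z forward; pixel columns grow to the right and rows downward; lengths in m; the calibration is good to about 2 mm. A picture is of the moment at which its call begins.
- r.sign_off(): hands the job in; it is judged then, once.
The state is a dict: "time_s": time; "joints": joint angles; "joint_vel": joint speeds; "effort": joint torques, N m; "ee_pos": TCP position; "ee_rot": TCP orientation; "ft_force": force on the tool from outside, world axes, zero at the start; "torque": the same for the moment, N m; "opening": opening from 0.0 (shut) to 1.0 (fully open); "grip_force": force on a finger pad.
Only numpy, scipy, OpenCV 4.12 (cv2) and the standard library are available. Lean on these libraries where they do the work, as an engineer would, in place of code of your own. Each camera call takes 0.05 s, during which the arm holds its last target. There are 200 camera calls.

## Working session

There is one attempt and no reset: what is moved stays moved. The work goes in short steps, Python scripts to look and compute and a tool call to move; the robot and the scene stay as the last step left them, time stands still between calls to the robot, and variables do not carry over. Pictures are saved under pics/ and viewed, at most 14 in all, crops included, and the job is handed in when it is done.

Besides the shell and the picture viewer there is one more tool, called after "Emit:" as name(argument=value, ...) on one line, values as JSON. drive_tool: Moves the arm, as the interface text tells. Its arguments: {"type":"object","properties":{"steps":{"type":"array"},"hand":{"type":"number"},"squeeze":{"type":"number"}},"required":["steps"]}

```bash
mkdir -p pics; ls; cat > h.py <<'E'
import numpy as np, cv2
from rig import r, eyes
def cast(c,px,z):
    px=np.float64(px).reshape(-1,1,2); n=cv2.undistortPoints(px,c["K"],np.array(c["distortion"])).reshape(-1,2)
    R=cv2.Rodrigues(np.float64(c["rvec"]))[0]; t=np.float64(c["tvec"]).reshape(3)
    o=-R.T@t; d=np.c_[n,np.ones(len(n))]@R
    return o+d*((z-o[2])/d[:,2])[:,None]
def cloud(c):
    v,u=np.mgrid[0:400,0:640]; px=np.float64(np.stack([u,v],-1)).reshape(-1,1,2)
    n=cv2.undistortPoints(px,c["K"],np.array(c["distortion"])).reshape(-1,2)
    R=cv2.Rodrigues(np.float64(c["rvec"]))[0]; t=np.float64(c["tvec"]).reshape(3)
    z=c["z_map"].reshape(-1,1); return ((np.c_[n,np.ones(len(n))]*z-t)@R).reshape(400,640,3)
E
python3 - <<'E'
from h import *
import pickle
for n in ["top","scene"]:
    c=eyes.read_camera(n); pickle.dump(c,open(n+".pkl","wb")); cv2.imwrite(f"pics/{n}0.png",c["img"][...,::-1])
s=r.get_state(); print(s["ee_pos"],s["ee_rot"],s["opening"])
E
```

```text
pics
[ 0.16361293 -0.70587891  0.23683161] [[ 9.74150557e-01  2.25899200e-01 -4.93284509e-04]
 [ 2.25899668e-01 -9.74149661e-01  1.33330226e-03]
 [-1.79341022e-04 -1.41026995e-03 -9.99998989e-01]] 0.9994981191821055
```

View pics/top0.png

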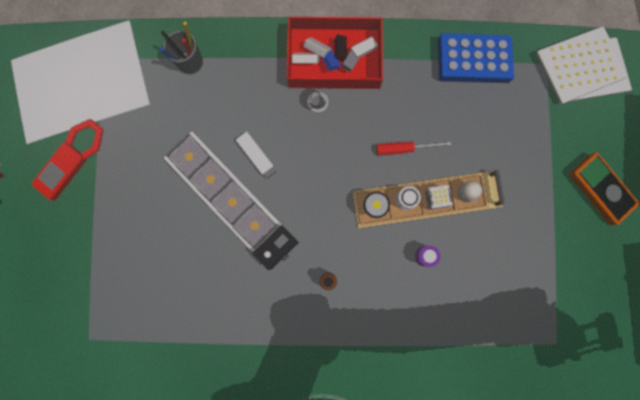

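View pics/scene0.png

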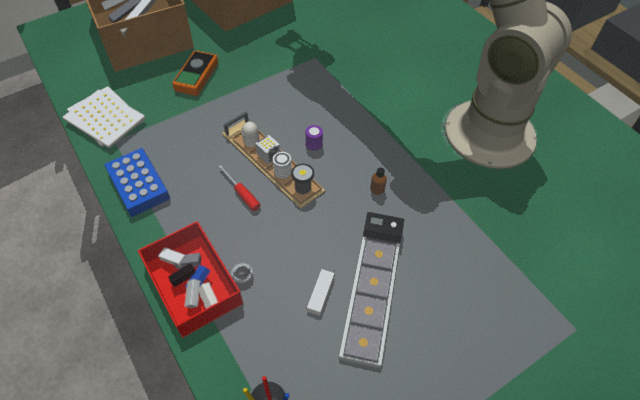

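The top view shows the carrier's row, left to right: spot (376,205), downlight (409,198), square (440,197), globe (473,191), with the handle at (495,190). The rack's contacts are at (189,156), (210,179), (232,202) and (255,226), with the power box at (275,247). So globe goes to the far pocket, then square, downlight, and spot beside the box.

```bash
python3 - <<'E'
from h import *
import pickle
for n in ["top","scene"]:
    c=pickle.load(open(n+".pkl","rb")); P=cloud(c); img=c["img"]
    print(n,"campos",-cv2.Rodrigues(np.float64(c["rvec"]))[0].T@np.float64(c["tvec"]).ravel())
    hsv=cv2.cvtColor(img,cv2.COLOR_RGB2HSV)
    # brass contacts
    m=cv2.inRange(hsv,(8,90,100),(28,255,255))
    k,l,st,ce=cv2.connectedComponentsWithStats(m)
    for i in range(1,k):
        if 15<st[i,4]<300:
            q=cast(c,ce[i],0.021)[0]; d=np.nanmedian(P[l==i],0); print("brass",ce[i].round(1),st[i,4],q.round(4),d.round(4))
    # raised clusters
    if n=="top":
        R=(P[...,2]>0.038)&(P[...,2]<0.1)&(c["z_map"]>0)
        k,l,st,ce=cv2.connectedComponentsWithStats(R.astype(np.uint8))
        for i in range(1,k):
            if st[i,4]>40:
                q=P[l==i]; zt=np.percentile(q[:,2],90); 
                rc=cv2.minAreaRect(np.float32(q[:,:2])*1000)
                print(ce[i].round(1),st[i,4],"zt",zt.round(4),"mean",q.mean(0).round(4),np.round(rc[0],1),np.round(rc[1],1),round(rc[2],1))
E
```

```text
top campos [0.41212562 0.00180256 1.0619309 ]
brass [188.5 156.2] 51 [0.621  0.2864 0.021 ] [0.6218 0.2863 0.02  ]
brass [210.1 178.7] 52 [0.5732 0.2382 0.021 ] [0.5727 0.2385 0.0213]
brass [232.2 201.7] 51 [0.525  0.1899 0.021 ] [0.5244 0.1902 0.0216]
brass [376.5 204.3] 48 [ 0.5226 -0.1111  0.021 ] [ 0.5179 -0.1058  0.0702]
brass [254.3 225.2] 53 [0.4764 0.1425 0.021 ] [0.4768 0.143  0.0202]
brass [333.4 285.2] 17 [ 0.3546 -0.0227  0.021 ] [ 0.3565 -0.023   0.0498]
[336.8  48.9] 1368 zt 0.0613 mean [ 0.8484 -0.0255  0.0533] [848.1 -20.4] [141.9 202.5] 0.7
[182.1  49.3] 843 zt 0.0911 mean [0.8384 0.2976 0.072 ] [837.8 298.1] [69.9 68.5] 46.0
[340.5  52.9] 767 zt 0.045 mean [ 0.8437 -0.0337  0.0416] [846.9 -30.7] [ 77.1 145.7] 0.6
[464.6  42.7] 55 zt 0.0421 mean [ 0.8742 -0.3026  0.0398] [ 874.  -303.1] [18.9 24.5] 1.0
[476.9  43. ] 41 zt 0.0425 mean [ 0.8743 -0.3296  0.04  ] [ 873.7 -330.7] [16.  19.5] 10.5
[502.1  43.7] 42 zt 0.0418 mean [ 0.875  -0.3861  0.0399] [ 874.7 -387.3] [16.6 16.8] 19.0
[465.   54.4] 48 zt 0.0419 mean [ 0.8473 -0.3022  0.0398] [ 846.3 -302.5] [17.9 19. ] 5
[... 1672 characters left out ...]
119 [-0.3396 -0.3762  0.021 ] [-1.1047 -0.9392 -0.5842]
brass [235.6 127.5] 75 [ 0.5674 -0.3558  0.021 ] [ 0.5638 -0.3677  0.0091]
brass [261.  135.6] 24 [ 0.5254 -0.2957  0.021 ] [ 0.5225 -0.3015  0.0127]
brass [302.4 172. ] 26 [ 0.4985 -0.1381  0.021 ] [ 0.5184 -0.1038  0.0706]
brass [378.8 178.2] 62 [ 0.3524 -0.0237  0.021 ] [ 0.3721 -0.0034  0.0529]
brass [378.5 253.6] 42 [0.4779 0.1435 0.021 ] [0.4781 0.1431 0.0207]
brass [373.6 281.1] 46 [0.5262 0.1914 0.021 ] [0.5262 0.1911 0.0209]
brass [368.4 310.5] 53 [0.5745 0.2392 0.021 ] [0.5746 0.2393 0.0206]
brass [362.9 341.8] 57 [0.6225 0.2869 0.021 ] [0.6222 0.2867 0.0212]
brass [246.4 392.6] 34 [0.8627 0.2507 0.021 ] [0.8667 0.2807 0.134 ]
```

```bash
cat >> h.py <<'E'
def go(p,yang=None):
    """print turn (rad about tool z) to bring tool y to yang, then shift (cm) in the turned tool frame, tool upright"""
    s=r.get_state(); R=np.array(s["ee_rot"]); y=np.degrees(np.arctan2(R[1,1],R[0,1])); a=y if yang is None else yang
    t=np.radians(a); Y=np.array([np.cos(t),np.sin(t),0]); Z=np.array([0,0,-1.]); X=np.cross(Y,Z)
    T=np.c_[X,Y,Z]; d=T.T@(np.array(p)-s["ee_pos"])*100
    print("t",s["time_s"],"pos",np.round(s["ee_pos"],4),"yang",round(y,2),"tilt dr",cv2.Rodrigues(R.T@T)[0].ravel().round(4),"shift",d.round(2),"F",np.round(s["ft_force"],1),"op",round(s["opening"]*93,1),"grip",s["grip_force"])
E
python3 - <<'E'
from h import *
go([0.535,-0.20,0.237],10)
E
```

```text
t 0.1 pos [ 0.1636 -0.7059  0.2368] yang -76.94 tilt dr [-1.3000e-03 -9.0000e-04 -1.5175e+00] shift [ 4.337e+01  4.536e+01 -2.000e-02] F [0.1 0.3 0.6] op 93.0 grip 0.0
```

Emit:
drive_tool(steps=[{"translation": [0, 0, 0], "dr": [0, 0, -0.14]}, {"translation": [0, 0, 0], "dr": [0, 0, -0.14]}, {"translation": [0, 0, 0], "dr": [0, 0, -0.14]}, {"translation": [0, 0, 0], "dr": [0, 0, -0.14]}, {"translation": [0, 0, 0], "dr": [0, 0, -0.14]}, {"translation": [0, 0, 0], "dr": [0, 0, -0.14]}, {"translation": [0, 0, 0], "dr": [0, 0, -0.14]}, {"translation": [0, 0, 0], "dr": [0, 0, -0.14]}, {"translation": [0, 0, 0], "dr": [0, 0, -0.14]}, {"translation": [0, 0, 0], "dr": [0, 0, -0.14]}])

```text
time_s: 1.1
ee_pos: [0.1636, -0.706, 0.2372]
ee_rot: [[-0.063, 0.998, -0.0], [0.998, 0.063, 0.001], [0.001, -0.0, -1.0]]
ft_force: [0.1, -0.2, -0.5]
opening: 1.0
grip_force: 0.0
```

Emit:
drive_tool(steps=[{"translation": [0, 0, 0], "dr": [0, 0, -0.117]}, {"translation": [2.7, 2.8, 0], "dr": [0, 0, 0]}, {"translation": [2.7, 2.8, 0], "dr": [0, 0, 0]}, {"translation": [2.7, 2.8, 0], "dr": [0, 0, 0]}, {"translation": [2.7, 2.8, 0], "dr": [0, 0, 0]}, {"translation": [2.7, 2.8, 0], "dr": [0, 0, 0]}, {"translation": [2.7, 2.8, 0], "dr": [0, 0, 0]}, {"translation": [2.7, 2.8, 0], "dr": [0, 0, 0]}, {"translation": [2.7, 2.8, 0], "dr": [0, 0, 0]}, {"translation": [0, 0, 0], "dr": [0, 0, 0]}])

```text
time_s: 2.1
ee_pos: [0.3507, -0.45, 0.238]
ee_rot: [[-0.18, 0.984, 0.002], [0.984, 0.18, 0.002], [0.001, 0.002, -1.0]]
ft_force: [-0.3, -0.1, 0.4]
opening: 0.999
grip_force: 0.0
```

```bash
python3 - <<'E'
from h import *
go([0.535,-0.20,0.237],10)
E
```

```text
t 2.1 pos [ 0.3507 -0.45    0.238 ] yang 10.39 tilt dr [ 0.0018 -0.0012  0.0068] shift [21.42 22.5   0.1 ] F [-0.3 -0.1  0.4] op 92.9 grip 0.0
```

Emit:
drive_tool(steps=[{"translation": [2.7, 2.8, 0], "dr": [0, 0, 0.007]}, {"translation": [2.7, 2.8, 0], "dr": [0, 0, 0]}, {"translation": [2.7, 2.8, 0], "dr": [0, 0, 0]}, {"translation": [2.7, 2.8, 0], "dr": [0, 0, 0]}, {"translation": [2.7, 2.8, 0], "dr": [0, 0, 0]}, {"translation": [2.7, 2.8, 0], "dr": [0, 0, 0]}, {"translation": [2.7, 2.8, 0], "dr": [0, 0, 0]}, {"translation": [2.7, 2.8, 0], "dr": [0, 0, 0]}, {"translation": [0, 0, 0], "dr": [0, 0, 0]}])

```text
time_s: 3.0
ee_pos: [0.5348, -0.1995, 0.2378]
ee_rot: [[-0.173, 0.985, 0.002], [0.985, 0.173, 0.002], [0.002, 0.003, -1.0]]
ft_force: [-0.1, 0.3, -0.2]
opening: 1.001
grip_force: 0.0
```

```bash
python3 - <<'E'
from h import *
import pickle
c=eyes.read_camera("wrist"); pickle.dump(c,open("wrist.pkl","wb")); cv2.imwrite("pics/w1.png",c["img"][...,::-1])
go([0.5495,-0.30,0.12],10)
P=cloud(c)
print(c["K"][0][0],-cv2.Rodrigues(np.float64(c["rvec"]))[0].T@np.float64(c["tvec"]).ravel())
R=(P[...,2]>0.03)&(P[...,2]<0.1)&(c["z_map"]>0.05)
k,l,st,ce=cv2.connectedComponentsWithStats(R.astype(np.uint8))
for i in range(1,k):
  if st[i,4]>300:
    q=P[l==i]; zt=np.percentile(q[:,2],98); rc=cv2.minAreaRect(np.float32(q[:,:2])*1000)
    print(ce[i].round(0),st[i,:5],"zt",zt.round(4),np.round(rc[0],1),np.round(rc[1],1),round(rc[2],1))
E
```

```text
t 3.05 pos [ 0.533  -0.2022  0.2374] yang 9.82 tilt dr [ 0.0005 -0.0008 -0.0032] shift [-9.92 -0.07 11.74] F [-0.5 -0.8 -1. ] op 93.4 grip 0.0
357.81712122693665 [ 0.52104343 -0.12623516  0.38552635]
[615.  81.] [ 578    0   62  151 4023] zt 0.0616 [806.1 -57.5] [ 56.8 125.5] 0.4
[319.  71.] [ 287   37   64   69 3412] zt 0.0716 [ 518.2 -104.3] [52.8 53.4] 28.9
[324. 152.] [ 300  127   48   50 1903] zt 0.0638 [ 534.5 -171.3] [42.9 43.3] 10.2
[196. 172.] [ 171  148   52   48 1910] zt 0.0526 [ 416.9 -213.3] [44.4 43.3] 8.3
[315. 214.] [ 293  190   44   49 2037] zt 0.058 [ 537.6 -235.8] [42.  43.1] 9.6
[317. 275.] [ 297  252   41   48 1567] zt 0.0731 [ 550.4 -299.7] [40.1 39.1] 54.1
```

View pics/w1.png

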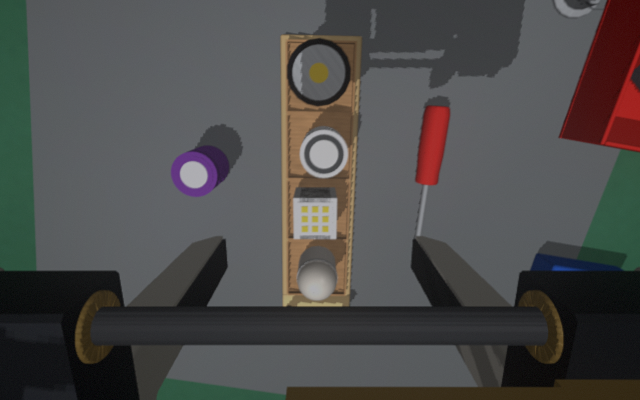

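The wrist view shows spot (319,71), downlight (324,152), square (315,214) and globe (317,275), and their positions agree with the top view. Next I pick the globe.

Emit:
drive_tool(steps=[{"translation": [-3.3, 0, 0], "dr": [0, 0, 0]}, {"translation": [-3.3, 0, 0], "dr": [0, 0, 0]}, {"translation": [-3.3, 0, 0], "dr": [0, 0, 0]}, {"translation": [0, 0, 3.3], "dr": [0, 0, 0]}, {"translation": [0, 0, 3.3], "dr": [0, 0, 0]}, {"translation": [0, 0, 3.3], "dr": [0, 0, 0]}, {"translation": [0, 0, 3.3], "dr": [0, 0, 0]}, {"translation": [0, 0, 3.3], "dr": [0, 0, 0]}, {"translation": [0, 0, 1.5], "dr": [0, 0, 0]}, {"translation": [0, 0, 0], "dr": [0, 0, 0]}])

```text
time_s: 4.05
ee_pos: [0.5463, -0.3026, 0.0556]
ee_rot: [[-0.165, 0.986, -0.004], [0.986, 0.165, 0.001], [0.002, -0.004, -1.0]]
ft_force: [-0.7, -0.2, -0.1]
opening: 0.999
grip_force: 0.0
```

```bash
python3 - <<'E'
from h import *
go([0.550,-0.2995,0.040])
go([0.550,-0.2995,0.040])
E
```

```text
t 4.05 pos [ 0.5463 -0.3026  0.0556] yang 9.51 tilt dr [-0.0037 -0.0018 -0.    ] shift [0.24 0.41 1.56] F [-0.7 -0.2 -0.1] op 92.9 grip 0.0
t 4.05 pos [ 0.5463 -0.3026  0.0556] yang 9.51 tilt dr [-0.0037 -0.0018 -0.    ] shift [0.24 0.41 1.56] F [-0.7 -0.2 -0.1] op 92.9 grip 0.0
```

Emit:
drive_tool(steps=[{"translation": [0.2, 0.3, 0.7], "dr": [0, 0, 0]}, {"translation": [0, 0, 0.7], "dr": [0, 0, 0]}, {"translation": [0, 0, 0], "dr": [0, 0, 0]}])

```text
time_s: 4.35
ee_pos: [0.551, -0.2995, 0.0438]
ee_rot: [[-0.166, 0.986, 0.0], [0.986, 0.166, -0.0], [-0.0, 0.0, -1.0]]
ft_force: [0.5, -0.3, -0.1]
opening: 1.002
grip_force: 0.0
```

Emit:
drive_tool(steps=[{"translation": [0, 0, 0], "dr": [0, 0, 0]}, {"translation": [0, 0, 0], "dr": [0, 0, 0]}, {"translation": [0, 0, 0], "dr": [0, 0, 0]}, {"translation": [0, 0, 0], "dr": [0, 0, 0]}, {"translation": [0, 0, 0], "dr": [0, 0, 0]}, {"translation": [0, 0, 0], "dr": [0, 0, 0]}, {"translation": [0, 0, 0], "dr": [0, 0, 0]}, {"translation": [0, 0, 0], "dr": [0, 0, 0]}], hand=3.5, squeeze=15)

```text
time_s: 5.15
ee_pos: [0.5508, -0.2995, 0.0436]
ee_rot: [[-0.166, 0.986, 0.0], [0.986, 0.166, -0.0], [-0.0, 0.0, -1.0]]
ft_force: [-0.4, -0.7, 0.2]
opening: 0.449
grip_force: 15.0
```

Emit:
drive_tool(steps=[{"translation": [0, 0, -1.5], "dr": [0, 0, 0]}, {"translation": [0, 0, -3], "dr": [0, 0, 0]}, {"translation": [0, 0, -3.5], "dr": [0, 0, 0]}, {"translation": [0, 0, -2], "dr": [0, 0, 0.13]}, {"translation": [0, 0, 0], "dr": [0, 0, 0.14]}, {"translation": [0, 0, 0], "dr": [0, 0, 0.14]}, {"translation": [0, 0, 0], "dr": [0, 0, 0.14]}, {"translation": [0, 0, 0], "dr": [0, 0, 0.14]}, {"translation": [0, 0, 0], "dr": [0, 0, 0.14]}, {"translation": [0, 0, 0], "dr": [0, 0, 0.12]}])

```text
time_s: 6.15
ee_pos: [0.5507, -0.2992, 0.1446]
ee_rot: [[0.709, 0.705, 0.0], [0.705, -0.709, 0.0], [0.001, 0.0, -1.0]]
ft_force: [-0.1, 0.1, -1.7]
opening: 0.445
grip_force: 15.0
```

```bash
python3 - <<'E'
from h import *
go([0.6217,.2866,0.10],-45)
E
```

```text
t 6.15 pos [ 0.5507 -0.2992  0.1446] yang -45.17 tilt dr [ 0.     -0.0006 -0.0029] shift [ 46.44 -36.4    4.46] F [-0.1  0.1 -1.7] op 41.4 grip 14.994893074035645
```

Emit:
drive_tool(steps=[{"translation": [2, -1.6, 0], "dr": [0, 0, 0]}, {"translation": [3.1, -2.4, 0], "dr": [0, 0, 0]}, {"translation": [3.1, -2.4, 0], "dr": [0, 0, 0]}, {"translation": [3.1, -2.4, 0], "dr": [0, 0, 0]}, {"translation": [3.1, -2.4, 0], "dr": [0, 0, 0]}, {"translation": [3.1, -2.4, 0], "dr": [0, 0, 0]}, {"translation": [3.1, -2.4, 0], "dr": [0, 0, 0]}, {"translation": [3.1, -2.4, 0], "dr": [0, 0, 0]}, {"translation": [3.1, -2.4, 0], "dr": [0, 0, 0]}, {"translation": [3.1, -2.4, 0], "dr": [0, 0, 0]}])

```text
time_s: 7.15
ee_pos: [0.5971, 0.0779, 0.1446]
ee_rot: [[0.705, 0.709, 0.0], [0.709, -0.705, 0.001], [0.001, -0.0, -1.0]]
ft_force: [1.4, 0.5, -1.7]
opening: 0.445
grip_force: 15.0
```

Emit:
drive_tool(steps=[{"translation": [3.1, -2.4, 0], "dr": [0, 0, 0]}, {"translation": [3.1, -2.4, 0], "dr": [0, 0, 0]}, {"translation": [3.1, -2.4, 0], "dr": [0, 0, 0]}, {"translation": [3.1, -2.4, 0], "dr": [0, 0, 0]}, {"translation": [2.5, -2.0, 0], "dr": [0, 0, 0]}, {"translation": [1.6, -1.3, 0], "dr": [0, 0, 0]}, {"translation": [0, 0, 0], "dr": [0, 0, 0]}, {"translation": [0, 0, 0], "dr": [0, 0, 0]}])

```text
time_s: 7.95
ee_pos: [0.622, 0.2832, 0.1438]
ee_rot: [[0.705, 0.709, -0.0], [0.709, -0.705, -0.001], [-0.001, 0.0, -1.0]]
ft_force: [-0.5, 0.1, -1.7]
opening: 0.444
grip_force: 15.0
```

```bash
python3 - <<'E'
from h import *
go([0.6217,.2866,0.053],-45)
E
```

```text
t 7.95 pos [0.622  0.2832 0.1438] yang -44.86 tilt dr [0.0002 0.0009 0.0024] shift [ 0.22 -0.26  9.08] F [-0.5  0.1 -1.7] op 41.3 grip 14.999557882547379
```

Emit:
drive_tool(steps=[{"translation": [0.2, -0.3, 2], "dr": [0, 0, 0]}, {"translation": [0, 0, 2.5], "dr": [0, 0, 0]}, {"translation": [0, 0, 2], "dr": [0, 0, 0]}, {"translation": [0, 0, 1], "dr": [0, 0, 0]}, {"translation": [0, 0, 0.7], "dr": [0, 0, 0]}, {"translation": [0, 0, 0.4], "dr": [0, 0, 0]}, {"translation": [0, 0, 0.2], "dr": [0, 0, 0]}, {"translation": [0, 0, 0.1], "dr": [0, 0, 0]}, {"translation": [0, 0, 0], "dr": [0, 0, 0]}])

```text
time_s: 8.85
ee_pos: [0.6217, 0.2877, 0.0551]
ee_rot: [[0.705, 0.709, 0.001], [0.709, -0.705, 0.0], [0.001, 0.0, -1.0]]
ft_force: [-0.1, 0.6, -1.0]
opening: 0.451
grip_force: 15.0
```

```bash
python3 - <<'E'
from h import *
c=eyes.read_camera("scene"); cv2.imwrite("pics/s1.png",cv2.resize(c["img"][200:390,270:470,::-1],None,fx=3,fy=3))
go([0.6217,.2866,0.053],-45)
E
```

```text
t 8.9 pos [0.6217 0.2877 0.0551] yang -44.85 tilt dr [ 0.0002 -0.0007  0.0025] shift [-0.08  0.08  0.21] F [ 0.2  0.1 -2.2] op 42.1 grip 14.999750554561615
```

View pics/s1.png

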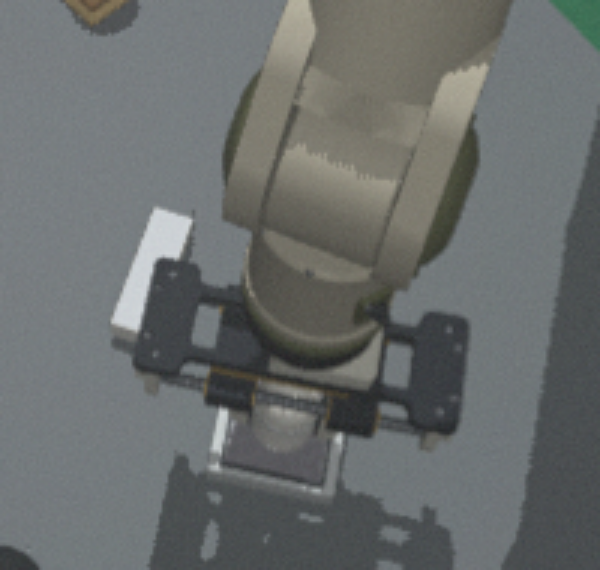

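The scene crop shows the globe held just above the far pocket, inside its lips. I lower until the force changes, then release.

Emit:
drive_tool(steps=[{"translation": [0, 0, 0.1], "dr": [0, 0, 0]}, {"translation": [0, 0, 0.1], "dr": [0, 0, 0]}, {"translation": [0, 0, 0], "dr": [0, 0, 0]}])

```text
time_s: 9.2
ee_pos: [0.6215, 0.2877, 0.0527]
ee_rot: [[0.705, 0.709, 0.0], [0.709, -0.705, 0.0], [0.0, 0.0, -1.0]]
ft_force: [-0.8, 0.4, -1.9]
opening: 0.449
grip_force: 15.0
```

Emit:
drive_tool(steps=[{"translation": [0, 0, 0.1], "dr": [0, 0, 0]}, {"translation": [0, 0, 0], "dr": [0, 0, 0]}])

```text
time_s: 9.4
ee_pos: [0.6216, 0.2877, 0.0526]
ee_rot: [[0.705, 0.709, 0.0], [0.709, -0.705, 0.0], [0.0, 0.0, -1.0]]
ft_force: [-2.9, -1.0, 7.4]
opening: 0.447
grip_force: 15.0
```

Emit:
drive_tool(steps=[{"translation": [0, 0, 0], "dr": [0, 0, 0]}, {"translation": [0, 0, 0], "dr": [0, 0, 0]}, {"translation": [0, 0, 0], "dr": [0, 0, 0]}, {"translation": [0, 0, 0], "dr": [0, 0, 0]}, {"translation": [0, 0, -1], "dr": [0, 0, 0]}, {"translation": [0, 0, -2], "dr": [0, 0, 0]}, {"translation": [0, 0, -3], "dr": [0, 0, 0]}, {"translation": [0, 0, -3], "dr": [0, 0, 0]}, {"translation": [0, 0, -1], "dr": [0, 0, 0]}], hand=6.5)

```text
time_s: 10.3
ee_pos: [0.6228, 0.2882, 0.1554]
ee_rot: [[0.706, 0.709, 0.004], [0.709, -0.706, 0.002], [0.004, 0.001, -1.0]]
ft_force: [0.2, 0.3, -0.8]
opening: 0.696
grip_force: 0.0
```

Emit:
drive_tool(steps=[{"translation": [-3.2, 2.4, 0], "dr": [0, 0, 0]}, {"translation": [-3.2, 2.4, 0], "dr": [0, 0, 0]}, {"translation": [-3.2, 2.4, 0], "dr": [0, 0, 0]}, {"translation": [-3.2, 2.4, 0], "dr": [0, 0, 0]}, {"translation": [-3.2, 2.4, 0], "dr": [0, 0, 0]}, {"translation": [-3.2, 2.4, 0], "dr": [0, 0, 0]}, {"translation": [-3.2, 2.4, 0], "dr": [0, 0, 0]}, {"translation": [-3.2, 2.4, 0], "dr": [0, 0, 0]}, {"translation": [-3.2, 2.4, 0], "dr": [0, 0, 0]}, {"translation": [-3.2, 2.4, 0], "dr": [0, 0, 0]}], hand=9.2)

```text
time_s: 11.3
ee_pos: [0.5653, -0.1101, 0.1515]
ee_rot: [[0.705, 0.709, -0.0], [0.709, -0.705, -0.0], [-0.0, -0.0, -1.0]]
ft_force: [0.5, -0.4, -0.2]
opening: 0.992
grip_force: 0.0
```

Emit:
drive_tool(steps=[{"translation": [-3.2, 2.4, 0], "dr": [0, 0, 0]}, {"translation": [-3.2, 2.4, 0], "dr": [0, 0, 0]}, {"translation": [-1, 2, 0], "dr": [0, 0, 0]}, {"translation": [0, 0, 0], "dr": [0, 0, -0.14]}, {"translation": [0, 0, 0], "dr": [0, 0, -0.14]}, {"translation": [0, 0, 0], "dr": [0, 0, -0.14]}, {"translation": [0, 0, 0], "dr": [0, 0, -0.14]}, {"translation": [0, 0, 0], "dr": [0, 0, -0.14]}, {"translation": [0, 0, 0], "dr": [0, 0, -0.14]}, {"translation": [0, 0, 0], "dr": [0, 0, -0.11]}])

```text
time_s: 12.3
ee_pos: [0.5616, -0.209, 0.1514]
ee_rot: [[-0.172, 0.985, -0.0], [0.985, 0.172, 0.0], [0.0, -0.0, -1.0]]
ft_force: [0.2, 0.4, -0.4]
opening: 0.99
grip_force: 0.0
```

```bash
python3 - <<'E'
from h import *
go([0.5376,-.236,0.042],10)
c=eyes.read_camera("top"); P=cloud(c)
R=(P[...,2]>0.038)&(P[...,2]<0.1)&(c["z_map"]>0)
R[:,:170]=0;R[:,300:]=0;R[:130]=0
k,l,st,ce=cv2.connectedComponentsWithStats(R.astype(np.uint8))
for i in range(1,k):
  if st[i,4]>40:
    q=P[l==i]; rc=cv2.minAreaRect(np.float32(q[:,:2])*1000); print(ce[i],q[:,2].max(),rc)
cv2.imwrite("pics/t1.png",cv2.resize(c["img"][120:280,150:420,::-1],None,fx=2.5,fy=2.5))
E
```

```text
t 12.3 pos [ 0.5616 -0.209   0.1514] yang 9.88 tilt dr [-0.0004 -0.0002 -0.0021] shift [-2.24 -2.83 10.94] F [ 0.2  0.4 -0.4] op 92.1 grip 0.0
[185.49479167 154.67708333] 0.08396709361982116 ((616.8665771484375, 282.48101806640625), (40.341949462890625, 37.524024963378906), 1.3311537504196167)
[274.26011561 246.97109827] 0.0557791034418177 ((431.39715576171875, 97.91641235351562), (50.228904724121094, 84.48968505859375), 45.25137710571289)
```

View pics/t1.png

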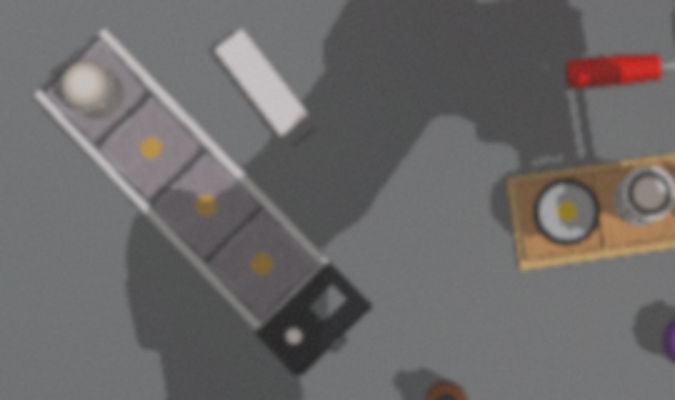

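The globe stands in the far pocket (crop pixel 85,85). Next is the square.

Emit:
drive_tool(steps=[{"translation": [-2.2, -2.8, 0], "dr": [0, 0, 0]}, {"translation": [0, 0, 3], "dr": [0, 0, 0]}, {"translation": [0, 0, 3], "dr": [0, 0, 0]}, {"translation": [0, 0, 3], "dr": [0, 0, 0]}, {"translation": [0, 0, 0.9], "dr": [0, 0, 0]}, {"translation": [0, 0, 0], "dr": [0, 0, 0]}, {"translation": [0, 0, 0], "dr": [0, 0, 0]}])

```text
time_s: 13.05
ee_pos: [0.5384, -0.2353, 0.0534]
ee_rot: [[-0.166, 0.986, 0.001], [0.986, 0.166, -0.0], [-0.0, 0.001, -1.0]]
ft_force: [0.4, -0.6, 0.1]
opening: 0.99
grip_force: 0.0
```

```bash
python3 - <<'E'
from h import *
go([0.5376,-.236,0.042],10)
E
```

```text
t 13.05 pos [ 0.5384 -0.2353  0.0534] yang 9.54 tilt dr [ 0.0005  0.0004 -0.008 ] shift [-0.06 -0.09  1.14] F [ 0.4 -0.6  0.1] op 92.0 grip 0.0
```

Emit:
drive_tool(steps=[{"translation": [0, -0.1, 0.6], "dr": [0, 0, 0]}, {"translation": [0, 0, 0.5], "dr": [0, 0, 0]}, {"translation": [0, 0, 0], "dr": [0, 0, 0]}])

```text
time_s: 13.35
ee_pos: [0.5368, -0.2356, 0.0416]
ee_rot: [[-0.166, 0.986, -0.0], [0.986, 0.166, -0.0], [-0.0, -0.0, -1.0]]
ft_force: [-0.5, 0.2, -0.0]
opening: 0.988
grip_force: 0.0
```

Emit:
drive_tool(steps=[{"translation": [0, 0, 0], "dr": [0, 0, 0]}, {"translation": [0, 0, 0], "dr": [0, 0, 0]}, {"translation": [0, 0, 0], "dr": [0, 0, 0]}, {"translation": [0, 0, 0], "dr": [0, 0, 0]}, {"translation": [0, 0, 0], "dr": [0, 0, 0]}, {"translation": [0, 0, 0], "dr": [0, 0, 0]}, {"translation": [0, 0, 0], "dr": [0, 0, 0]}, {"translation": [0, 0, 0], "dr": [0, 0, 0]}], hand=3.5)

```text
time_s: 14.15
ee_pos: [0.537, -0.2355, 0.0416]
ee_rot: [[-0.166, 0.986, 0.0], [0.986, 0.166, -0.0], [-0.0, 0.0, -1.0]]
ft_force: [0.2, 0.9, 0.7]
opening: 0.446
grip_force: 15.0
```

Emit:
drive_tool(steps=[{"translation": [0, 0, -1.5], "dr": [0, 0, 0]}, {"translation": [0, 0, -3], "dr": [0, 0, 0]}, {"translation": [0, 0, -3.5], "dr": [0, 0, 0]}, {"translation": [0, 0, -2], "dr": [0, 0, 0.13]}, {"translation": [0, 0, 0], "dr": [0, 0, 0.14]}, {"translation": [0, 0, 0], "dr": [0, 0, 0.14]}, {"translation": [0, 0, 0], "dr": [0, 0, 0.14]}, {"translation": [0, 0, 0], "dr": [0, 0, 0.14]}, {"translation": [0, 0, 0], "dr": [0, 0, 0.14]}, {"translation": [0, 0, 0], "dr": [0, 0, 0.12]}])

```text
time_s: 15.15
ee_pos: [0.5367, -0.2354, 0.1415]
ee_rot: [[0.709, 0.705, -0.0], [0.705, -0.709, 0.0], [-0.0, -0.0, -1.0]]
ft_force: [0.4, 0.8, -1.6]
opening: 0.446
grip_force: 15.0
```

```bash
python3 - <<'E'
from h import *
go([0.5737,.2387,0.053],-45)
E
```

```text
t 15.15 pos [ 0.5367 -0.2354  0.1415] yang -45.18 tilt dr [-0.0004  0.0003 -0.0031] shift [ 36.14 -30.9    8.85] F [ 0.4  0.8 -1.6] op 41.4 grip 14.994569420814514
```

Emit:
drive_tool(steps=[{"translation": [2, -1.7, 0], "dr": [0, 0, 0]}, {"translation": [3.1, -2.65, 0], "dr": [0, 0, 0]}, {"translation": [3.1, -2.65, 0], "dr": [0, 0, 0]}, {"translation": [3.1, -2.65, 0], "dr": [0, 0, 0]}, {"translation": [3.1, -2.65, 0], "dr": [0, 0, 0]}, {"translation": [3.1, -2.65, 0], "dr": [0, 0, 0]}, {"translation": [3.1, -2.65, 0], "dr": [0, 0, 0]}, {"translation": [3.1, -2.65, 0], "dr": [0, 0, 0]}, {"translation": [3.1, -2.65, 0], "dr": [0, 0, 0]}, {"translation": [3.1, -2.65, 0], "dr": [0, 0, 0]}])

```text
time_s: 16.15
ee_pos: [0.5664, 0.1583, 0.1415]
ee_rot: [[0.705, 0.709, -0.0], [0.709, -0.705, -0.0], [-0.0, -0.0, -1.0]]
ft_force: [0.6, -0.2, -1.2]
opening: 0.454
grip_force: 15.0
```

Emit:
drive_tool(steps=[{"translation": [3.1, -2.65, 0], "dr": [0, 0, 0]}, {"translation": [2, -1.7, 0], "dr": [0, 0, 0]}, {"translation": [1.1, -1, 0], "dr": [0, 0, 0]}, {"translation": [0, 0, 0], "dr": [0, 0, 0]}, {"translation": [0, 0, 3], "dr": [0, 0, 0]}, {"translation": [0, 0, 2.5], "dr": [0, 0, 0]}, {"translation": [0, 0, 1], "dr": [0, 0, 0]}, {"translation": [0, 0, 0], "dr": [0, 0, 0]}])

```text
time_s: 16.95
ee_pos: [0.572, 0.2362, 0.0754]
ee_rot: [[0.707, 0.708, -0.003], [0.708, -0.707, -0.002], [-0.003, -0.0, -1.0]]
ft_force: [0.4, 0.4, -1.6]
opening: 0.456
grip_force: 15.0
```

```bash
python3 - <<'E'
from h import *
go([0.5737,.2387,0.051],-45)
E
```

```text
t 16.95 pos [0.572  0.2362 0.0754] yang -44.96 tilt dr [-0.0004  0.0033  0.0006] shift [ 0.3  -0.06  2.44] F [ 0.4  0.4 -1.6] op 42.4 grip 14.999692887067795
```

Emit:
drive_tool(steps=[{"translation": [0.3, 0, 1], "dr": [0, 0, 0]}, {"translation": [0, 0, 0.8], "dr": [0, 0, 0]}, {"translation": [0, 0, 0.3], "dr": [0, 0, 0]}, {"translation": [0, 0, 0.1], "dr": [0, 0, 0]}, {"translation": [0, 0, 0.1], "dr": [0, 0, 0]}, {"translation": [0, 0, 0], "dr": [0, 0, 0]}])

```text
time_s: 17.55
ee_pos: [0.5747, 0.2406, 0.0538]
ee_rot: [[0.705, 0.709, 0.0], [0.709, -0.705, 0.0], [0.0, 0.0, -1.0]]
ft_force: [-0.3, -0.1, -1.4]
opening: 0.45
grip_force: 15.0
```

Emit:
drive_tool(steps=[{"translation": [0, 0, 0.1], "dr": [0, 0, 0]}, {"translation": [0, 0, 0], "dr": [0, 0, 0]}])

```text
time_s: 17.75
ee_pos: [0.5747, 0.2405, 0.0527]
ee_rot: [[0.705, 0.709, 0.0], [0.709, -0.705, 0.0], [0.0, 0.0, -1.0]]
ft_force: [0.2, -0.1, -1.3]
opening: 0.453
grip_force: 15.0
```

Emit:
drive_tool(steps=[{"translation": [0, 0, 0.1], "dr": [0, 0, 0]}, {"translation": [0, 0, 0], "dr": [0, 0, 0]}])

```text
time_s: 17.95
ee_pos: [0.5746, 0.2405, 0.0515]
ee_rot: [[0.705, 0.709, -0.0], [0.709, -0.705, -0.0], [-0.0, -0.0, -1.0]]
ft_force: [-0.5, -0.1, -1.6]
opening: 0.453
grip_force: 15.0
```

Emit:
drive_tool(steps=[{"translation": [0, 0, 0.1], "dr": [0, 0, 0]}, {"translation": [0, 0, 0], "dr": [0, 0, 0]}])

```text
time_s: 18.15
ee_pos: [0.5747, 0.2405, 0.0506]
ee_rot: [[0.705, 0.709, 0.0], [0.709, -0.705, 0.0], [0.0, 0.0, -1.0]]
ft_force: [-0.1, -0.7, -0.3]
opening: 0.451
grip_force: 15.0
```

Emit:
drive_tool(steps=[{"translation": [0, 0, 0], "dr": [0, 0, 0]}, {"translation": [0, 0, 0], "dr": [0, 0, 0]}, {"translation": [0, 0, 0], "dr": [0, 0, 0]}, {"translation": [0, 0, 0], "dr": [0, 0, 0]}, {"translation": [0, 0, -1], "dr": [0, 0, 0]}, {"translation": [0, 0, -2], "dr": [0, 0, 0]}, {"translation": [0, 0, -3], "dr": [0, 0, 0]}, {"translation": [0, 0, -3], "dr": [0, 0, 0]}, {"translation": [0, 0, -1], "dr": [0, 0, 0]}], hand=6.5)

```text
time_s: 19.05
ee_pos: [0.5759, 0.241, 0.1542]
ee_rot: [[0.706, 0.709, 0.004], [0.709, -0.706, 0.002], [0.004, 0.001, -1.0]]
ft_force: [0.4, -0.2, -0.2]
opening: 0.699
grip_force: 0.0
```

Emit:
drive_tool(steps=[{"translation": [-3.2, 2.6, 0], "dr": [0, 0, 0]}, {"translation": [-3.2, 2.6, 0], "dr": [0, 0, 0]}, {"translation": [-3.2, 2.6, 0], "dr": [0, 0, 0]}, {"translation": [-3.2, 2.6, 0], "dr": [0, 0, 0]}, {"translation": [-3.2, 2.6, 0], "dr": [0, 0, 0]}, {"translation": [-3.2, 2.6, 0], "dr": [0, 0, 0]}, {"translation": [-3.2, 2.6, 0], "dr": [0, 0, 0]}, {"translation": [-3.2, 2.6, 0], "dr": [0, 0, 0]}, {"translation": [-3.2, 2.6, 0], "dr": [0, 0, 0]}, {"translation": [-3.2, 2.6, 0], "dr": [0, 0, 0]}], hand=9.2)

```text
time_s: 20.05
ee_pos: [0.5327, -0.1713, 0.1506]
ee_rot: [[0.705, 0.709, -0.0], [0.709, -0.705, 0.0], [-0.0, -0.0, -1.0]]
ft_force: [0.9, -0.3, 0.1]
opening: 0.989
grip_force: 0.0
```

Emit:
drive_tool(steps=[{"translation": [0, 0, 0], "dr": [0, 0, -0.14]}, {"translation": [0, 0, 0], "dr": [0, 0, -0.14]}, {"translation": [0, 0, 0], "dr": [0, 0, -0.14]}, {"translation": [0, 0, 0], "dr": [0, 0, -0.14]}, {"translation": [0, 0, 0], "dr": [0, 0, -0.14]}, {"translation": [0, 0, 0], "dr": [0, 0, -0.14]}, {"translation": [0, 0, 0], "dr": [0, 0, -0.12]}, {"translation": [0, 0, 0], "dr": [0, 0, 0]}])

```text
time_s: 20.85
ee_pos: [0.5329, -0.17, 0.1504]
ee_rot: [[-0.177, 0.984, -0.001], [0.984, 0.177, 0.0], [0.0, -0.0, -1.0]]
ft_force: [-0.2, -0.7, -0.3]
opening: 0.992
grip_force: 0.0
```

```bash
python3 - <<'E'
from h import *
go([0.5345,-.172,0.042],10)
c=eyes.read_camera("top"); P=cloud(c)
R=(P[...,2]>0.038)&(P[...,2]<0.1)&(c["z_map"]>0)
R[:,:170]=0;R[:,300:]=0;R[:130]=0
k,l,st,ce=cv2.connectedComponentsWithStats(R.astype(np.uint8))
for i in range(1,k):
  if st[i,4]>40:
    q=P[l==i]; rc=cv2.minAreaRect(np.float32(q[:,:2])*1000); print(ce[i],np.percentile(q[:,2],90),rc)
E
```

```text
t 20.85 pos [ 0.5329 -0.17    0.1504] yang 10.22 tilt dr [-0.0005 -0.0005  0.0038] shift [-0.23  0.13 10.84] F [-0.2 -0.7 -0.3] op 92.3 grip 0.0
[185.44327177 154.60949868] 0.08048583797544222 ((617.1583251953125, 282.2225036621094), (36.817771911621094, 41.85615921020508), 83.0195083618164)
[206.56378601 176.44032922] 0.067018390062101 ((572.9362182617188, 238.23590087890625), (42.47092819213867, 42.759681701660156), 46.25942611694336)
[274.32786885 246.94599807] 0.050163280025994864 ((431.4422912597656, 97.83927154541016), (50.22358703613281, 84.40180969238281), 45.09481430053711)
```

Emit:
drive_tool(steps=[{"translation": [-0.2, 0.1, 2], "dr": [0, 0, 0]}, {"translation": [0, 0, 3], "dr": [0, 0, 0]}, {"translation": [0, 0, 3], "dr": [0, 0, 0]}, {"translation": [0, 0, 1.8], "dr": [0, 0, 0]}, {"translation": [0, 0, 0], "dr": [0, 0, 0]}, {"translation": [0, 0, 0], "dr": [0, 0, 0]}])

```text
time_s: 21.5
ee_pos: [0.5346, -0.1713, 0.0527]
ee_rot: [[-0.175, 0.985, -0.001], [0.985, 0.175, -0.0], [0.0, -0.001, -1.0]]
ft_force: [0.2, 0.9, 0.2]
opening: 0.99
grip_force: 0.0
```

```bash
python3 - <<'E'
from h import *
go([0.5345,-.172,0.042],10)
E
```

```text
t 21.5 pos [ 0.5346 -0.1713  0.0527] yang 10.06 tilt dr [-0.0007 -0.      0.001 ] shift [-0.07 -0.02  1.07] F [0.2 0.9 0.2] op 92.1 grip 0.0
```

Emit:
drive_tool(steps=[{"translation": [-0.1, 0, 0.6], "dr": [0, 0, 0]}, {"translation": [0, 0, 0.5], "dr": [0, 0, 0]}, {"translation": [0, 0, 0], "dr": [0, 0, 0]}])

```text
time_s: 21.8
ee_pos: [0.5347, -0.1727, 0.0416]
ee_rot: [[-0.175, 0.984, 0.0], [0.984, 0.175, -0.0], [-0.0, 0.0, -1.0]]
ft_force: [-0.2, 0.9, -0.1]
opening: 0.992
grip_force: 0.0
```

Emit:
drive_tool(steps=[{"translation": [0, 0, 0], "dr": [0, 0, 0]}, {"translation": [0, 0, 0], "dr": [0, 0, 0]}, {"translation": [0, 0, 0], "dr": [0, 0, 0]}, {"translation": [0, 0, 0], "dr": [0, 0, 0]}, {"translation": [0, 0, 0], "dr": [0, 0, 0]}, {"translation": [0, 0, 0], "dr": [0, 0, 0]}, {"translation": [0, 0, 0], "dr": [0, 0, 0]}, {"translation": [0, 0, 0], "dr": [0, 0, 0]}], hand=3.5)

```text
time_s: 22.6
ee_pos: [0.5349, -0.1725, 0.0416]
ee_rot: [[-0.176, 0.984, 0.0], [0.984, 0.176, 0.0], [-0.0, 0.0, -1.0]]
ft_force: [0.8, 0.3, 0.2]
opening: 0.468
grip_force: 15.0
```

Emit:
drive_tool(steps=[{"translation": [0, 0, -1.5], "dr": [0, 0, 0]}, {"translation": [0, 0, -3], "dr": [0, 0, 0]}, {"translation": [0, 0, -3.5], "dr": [0, 0, 0]}, {"translation": [0, 0, -2], "dr": [0, 0, 0.14]}, {"translation": [0, 0, 0], "dr": [0, 0, 0.14]}, {"translation": [0, 0, 0], "dr": [0, 0, 0.14]}, {"translation": [0, 0, 0], "dr": [0, 0, 0.14]}, {"translation": [0, 0, 0], "dr": [0, 0, 0.14]}, {"translation": [0, 0, 0], "dr": [0, 0, 0.14]}, {"translation": [0, 0, 0], "dr": [0, 0, 0.12]}])

```text
time_s: 23.6
ee_pos: [0.5344, -0.1724, 0.1414]
ee_rot: [[0.709, 0.705, -0.001], [0.705, -0.709, 0.0], [-0.0, -0.001, -1.0]]
ft_force: [-0.8, -1.1, -1.3]
opening: 0.466
grip_force: 15.0
```

```bash
python3 - <<'E'
from h import *
go([0.5254,.1906,0.053],-45)
E
```

```text
t 23.6 pos [ 0.5344 -0.1724  0.1414] yang -45.18 tilt dr [-0.0006  0.0004 -0.0032] shift [ 25.03 -26.3    8.84] F [-0.8 -1.1 -1.3] op 43.3 grip 14.994354844093323
```

Emit:
drive_tool(steps=[{"translation": [1.6, -2, 0], "dr": [0, 0, 0]}, {"translation": [2.6, -2.7, 0], "dr": [0, 0, 0]}, {"translation": [2.6, -2.7, 0], "dr": [0, 0, 0]}, {"translation": [2.6, -2.7, 0], "dr": [0, 0, 0]}, {"translation": [2.6, -2.7, 0], "dr": [0, 0, 0]}, {"translation": [2.6, -2.7, 0], "dr": [0, 0, 0]}, {"translation": [2.6, -2.7, 0], "dr": [0, 0, 0]}, {"translation": [2.6, -2.7, 0], "dr": [0, 0, 0]}, {"translation": [2.6, -2.7, 0], "dr": [0, 0, 0]}, {"translation": [2.6, -2.7, 0], "dr": [0, 0, 0]}])

```text
time_s: 24.6
ee_pos: [0.5241, 0.1917, 0.1414]
ee_rot: [[0.705, 0.709, -0.001], [0.709, -0.705, -0.0], [-0.001, -0.0, -1.0]]
ft_force: [0.1, 1.1, -1.4]
opening: 0.475
grip_force: 15.0
```

Emit:
drive_tool(steps=[{"translation": [0, 0, 0], "dr": [0, 0, 0]}, {"translation": [0, 0, 0], "dr": [0, 0, 0]}, {"translation": [0, 0, 3], "dr": [0, 0, 0]}, {"translation": [0, 0, 2.5], "dr": [0, 0, 0]}, {"translation": [0, 0, 1], "dr": [0, 0, 0]}, {"translation": [0, 0, 0], "dr": [0, 0, 0]}, {"translation": [0, 0, 0], "dr": [0, 0, 0]}])

```text
time_s: 25.3
ee_pos: [0.525, 0.1895, 0.0771]
ee_rot: [[0.706, 0.708, 0.0], [0.708, -0.706, -0.0], [-0.0, 0.0, -1.0]]
ft_force: [0.1, -0.7, -2.6]
opening: 0.469
grip_force: 15.0
```

```bash
python3 - <<'E'
from h import *
go([0.5254,.1906,0.051],-45)
E
```

```text
t 25.3 pos [0.525  0.1895 0.0771] yang -44.93 tilt dr [0.0002 0.0002 0.0013] shift [ 0.11 -0.05  2.61] F [ 0.1 -0.7 -2.6] op 43.6 grip 14.999476075172424
```

Emit:
drive_tool(steps=[{"translation": [0, 0, 1], "dr": [0, 0, 0]}, {"translation": [0, 0, 0.8], "dr": [0, 0, 0]}, {"translation": [0, 0, 0.4], "dr": [0, 0, 0]}, {"translation": [0, 0, 0.2], "dr": [0, 0, 0]}, {"translation": [0, 0, 0.1], "dr": [0, 0, 0]}, {"translation": [0, 0, 0], "dr": [0, 0, 0]}])

```text
time_s: 25.9
ee_pos: [0.5247, 0.1902, 0.0515]
ee_rot: [[0.705, 0.709, -0.0], [0.709, -0.705, -0.0], [-0.0, -0.0, -1.0]]
ft_force: [0.6, -0.4, -2.0]
opening: 0.47
grip_force: 15.0
```

Emit:
drive_tool(steps=[{"translation": [0, 0, 0.1], "dr": [0, 0, 0]}, {"translation": [0, 0, 0], "dr": [0, 0, 0]}])

```text
time_s: 26.1
ee_pos: [0.5247, 0.1903, 0.0507]
ee_rot: [[0.705, 0.709, 0.0], [0.709, -0.705, 0.0], [0.0, 0.0, -1.0]]
ft_force: [-0.1, -0.8, -1.1]
opening: 0.472
grip_force: 15.0
```

Emit:
drive_tool(steps=[{"translation": [0, 0, 0.05], "dr": [0, 0, 0]}, {"translation": [0, 0, 0], "dr": [0, 0, 0]}])

```text
time_s: 26.3
ee_pos: [0.5248, 0.1902, 0.0506]
ee_rot: [[0.705, 0.709, 0.0], [0.709, -0.705, 0.0], [0.0, 0.0, -1.0]]
ft_force: [-0.9, -0.9, 3.5]
opening: 0.469
grip_force: 15.0
```

Emit:
drive_tool(steps=[{"translation": [0, 0, 0], "dr": [0, 0, 0]}, {"translation": [0, 0, 0], "dr": [0, 0, 0]}, {"translation": [0, 0, 0], "dr": [0, 0, 0]}, {"translation": [0, 0, 0], "dr": [0, 0, 0]}, {"translation": [0, 0, -1], "dr": [0, 0, 0]}, {"translation": [0, 0, -2], "dr": [0, 0, 0]}, {"translation": [0, 0, -3], "dr": [0, 0, 0]}, {"translation": [0, 0, -3], "dr": [0, 0, 0]}, {"translation": [0, 0, -1], "dr": [0, 0, 0]}], hand=6.5)

```text
time_s: 27.2
ee_pos: [0.5257, 0.1905, 0.1533]
ee_rot: [[0.706, 0.709, 0.004], [0.709, -0.706, 0.002], [0.004, 0.001, -1.0]]
ft_force: [1.2, -0.9, 0.5]
opening: 0.697
grip_force: 0.0
```

Emit:
drive_tool(steps=[{"translation": [-2.1, 2, 0], "dr": [0, 0, 0]}, {"translation": [-2.1, 2, 0], "dr": [0, 0, 0]}, {"translation": [-2.1, 2, 0], "dr": [0, 0, 0]}, {"translation": [-2.1, 2, 0], "dr": [0, 0, 0]}, {"translation": [-2.1, 2, 0], "dr": [0, 0, 0]}, {"translation": [-2.1, 2, 0], "dr": [0, 0, 0]}, {"translation": [-2.1, 2, 0], "dr": [0, 0, 0]}, {"translation": [-2.1, 2, 0], "dr": [0, 0, 0]}, {"translation": [-2.1, 2, 0], "dr": [0, 0, 0]}, {"translation": [-2.5, 2.3, 0], "dr": [0, 0, 0]}], hand=9.2)

```text
time_s: 28.2
ee_pos: [0.5174, -0.1053, 0.1501]
ee_rot: [[0.705, 0.71, -0.0], [0.71, -0.705, 0.0], [0.0, -0.0, -1.0]]
ft_force: [-0.2, -0.4, -0.9]
opening: 0.99
grip_force: 0.0
```

Emit:
drive_tool(steps=[{"translation": [0, 0, 0], "dr": [0, 0, -0.14]}, {"translation": [0, 0, 0], "dr": [0, 0, -0.14]}, {"translation": [0, 0, 0], "dr": [0, 0, -0.14]}, {"translation": [0, 0, 0], "dr": [0, 0, -0.14]}, {"translation": [0, 0, 0], "dr": [0, 0, -0.14]}, {"translation": [0, 0, 0], "dr": [0, 0, -0.14]}, {"translation": [0, 0, 0], "dr": [0, 0, -0.12]}, {"translation": [0, 0, 0], "dr": [0, 0, 0]}])

```text
time_s: 29.0
ee_pos: [0.5173, -0.1049, 0.1499]
ee_rot: [[-0.177, 0.984, -0.001], [0.984, 0.177, 0.0], [0.0, -0.001, -1.0]]
ft_force: [0.2, 0.2, -0.4]
opening: 0.988
grip_force: 0.0
```

```bash
python3 - <<'E'
from h import *
go([0.518,-.1045,0.040],10)
c=eyes.read_camera("top"); P=cloud(c)
R=(P[...,2]>0.038)&(P[...,2]<0.1)&(c["z_map"]>0)
R[:,:170]=0;R[:,300:]=0;R[:130]=0
k,l,st,ce=cv2.connectedComponentsWithStats(R.astype(np.uint8))
for i in range(1,k):
  if st[i,4]>40:
    q=P[l==i]; rc=cv2.minAreaRect(np.float32(q[:,:2])*1000); print(ce[i],np.percentile(q[:,2],90),rc)
E
```

```text
t 29.0 pos [ 0.5173 -0.1049  0.1499] yang 10.22 tilt dr [-0.0005 -0.0004  0.0038] shift [ 0.02  0.08 10.99] F [ 0.2  0.2 -0.4] op 91.9 grip 0.0
[185.39267016 154.63350785] 0.08056497679014556 ((616.8555297851562, 282.5992736816406), (37.09115219116211, 41.872100830078125), 89.518798828125)
[206.57289528 176.47022587] 0.06680876447405205 ((572.8228149414062, 238.05950927734375), (42.814208984375, 42.54274368286133), 46.782447814941406)
[229.19385343 199.90543735] 0.07316495050303269 ((524.35888671875, 189.10516357421875), (42.6711311340332, 42.184471130371094), 44.695762634277344)
[274.27422481 246.95155039] 0.05020848705523263 ((431.39605712890625, 97.85530090332031), (50.25940704345703, 84.40699768066406), 45.12593460083008)
```

Emit:
drive_tool(steps=[{"translation": [0, 0.1, 2], "dr": [0, 0, 0]}, {"translation": [0, 0, 3], "dr": [0, 0, 0]}, {"translation": [0, 0, 3], "dr": [0, 0, 0]}, {"translation": [0, 0, 1.8], "dr": [0, 0, 0]}, {"translation": [0, 0, 0.8], "dr": [0, 0, 0]}, {"translation": [0, 0, 0.4], "dr": [0, 0, 0]}, {"translation": [0, 0, 0], "dr": [0, 0, 0]}, {"translation": [0, 0, 0], "dr": [0, 0, 0]}])

```text
time_s: 29.85
ee_pos: [0.519, -0.1046, 0.0409]
ee_rot: [[-0.175, 0.985, 0.001], [0.985, 0.175, -0.0], [-0.0, 0.001, -1.0]]
ft_force: [0.5, -0.3, -0.1]
opening: 0.989
grip_force: 0.0
```

Emit:
drive_tool(steps=[{"translation": [0, 0, 0], "dr": [0, 0, 0]}, {"translation": [0, 0, 0], "dr": [0, 0, 0]}, {"translation": [0, 0, 0], "dr": [0, 0, 0]}, {"translation": [0, 0, 0], "dr": [0, 0, 0]}, {"translation": [0, 0, 0], "dr": [0, 0, 0]}, {"translation": [0, 0, 0], "dr": [0, 0, 0]}, {"translation": [0, 0, 0], "dr": [0, 0, 0]}, {"translation": [0, 0, 0], "dr": [0, 0, 0]}], hand=3.5)

```text
time_s: 30.65
ee_pos: [0.5187, -0.1045, 0.0401]
ee_rot: [[-0.176, 0.984, 0.0], [0.984, 0.176, -0.0], [-0.0, 0.0, -1.0]]
ft_force: [0.3, -0.8, 2.2]
opening: 0.57
grip_force: 15.0
```

The opening is 53 mm, so the fingers have closed on the spot's rim high above the pads. I re-grip with the pads centred on the rim.

Emit:
drive_tool(steps=[{"translation": [0, 0, 0], "dr": [0, 0, 0]}, {"translation": [0, 0, 0], "dr": [0, 0, 0]}, {"translation": [0, 0, 0], "dr": [0, 0, 0]}, {"translation": [0, 0, -0.8], "dr": [0, 0, 0]}, {"translation": [0, 0, -1.5], "dr": [0, 0, 0]}, {"translation": [0, 0, 0], "dr": [0, 0, 0]}, {"translation": [0, 0, 0], "dr": [0, 0, 0]}], hand=7)

```text
time_s: 31.35
ee_pos: [0.5189, -0.1047, 0.0635]
ee_rot: [[-0.176, 0.984, 0.001], [0.984, 0.176, -0.0], [-0.0, 0.001, -1.0]]
ft_force: [0.7, 0.6, 0.2]
opening: 0.753
grip_force: 0.0
```

Emit:
drive_tool(steps=[{"translation": [0, 0, 0], "dr": [0, 0, 0]}, {"translation": [0, 0, 0], "dr": [0, 0, 0]}, {"translation": [0, 0, 0], "dr": [0, 0, 0]}, {"translation": [0, 0, 0], "dr": [0, 0, 0]}, {"translation": [0, 0, 0], "dr": [0, 0, 0]}, {"translation": [0, 0, 0], "dr": [0, 0, 0]}], hand=4.5, squeeze=15)

```text
time_s: 31.95
ee_pos: [0.5185, -0.1045, 0.0629]
ee_rot: [[-0.176, 0.984, -0.0], [0.984, 0.176, 0.0], [0.0, -0.0, -1.0]]
ft_force: [0.3, -0.7, -0.5]
opening: 0.572
grip_force: 15.0
```

Emit:
drive_tool(steps=[{"translation": [0, 0, -0.5], "dr": [0, 0, 0]}, {"translation": [0, 0, -1], "dr": [0, 0, 0]}, {"translation": [0, 0, -1.5], "dr": [0, 0, 0]}, {"translation": [0, 0, -2], "dr": [0, 0, 0]}, {"translation": [0, 0, -2], "dr": [0, 0, 0]}, {"translation": [0, 0, -1], "dr": [0, 0, 0]}, {"translation": [0, 0, 0], "dr": [0, 0, 0]}])

```text
time_s: 32.65
ee_pos: [0.5193, -0.1048, 0.1447]
ee_rot: [[-0.176, 0.984, 0.003], [0.984, 0.176, -0.001], [-0.001, 0.003, -1.0]]
ft_force: [-0.3, -0.1, -1.4]
opening: 0.572
grip_force: 15.0
```

```bash
python3 - <<'E'
from h import *
go([0.477,.143,0.072],-45)
c=eyes.read_camera("scene"); cv2.imwrite("pics/s2.png",cv2.resize(c["img"][60:240,230:430,::-1],None,fx=3,fy=3))
E
```

```text
t 32.65 pos [ 0.5193 -0.1048  0.1447] yang 10.11 tilt dr [ 2.900e-03 -3.000e-04  9.619e-01] shift [ 14.53 -20.51   7.27] F [-0.3 -0.1 -1.4] op 53.2 grip 14.99987242394127
```

View pics/s2.png

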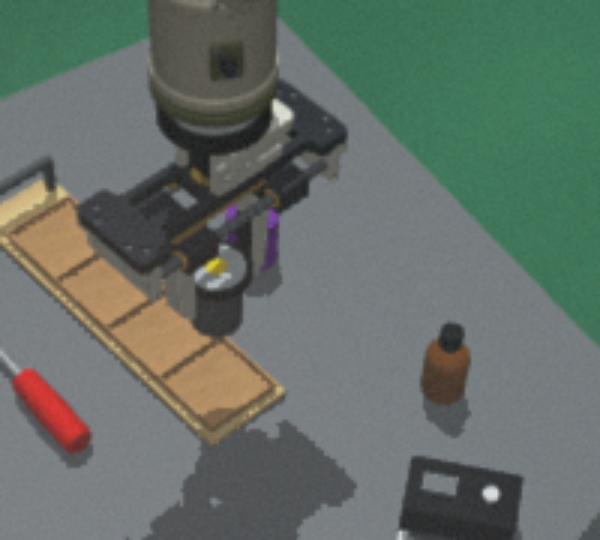

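The spot (crop 220,290) hangs upright from the rim. I turn and carry it gently.

Emit:
drive_tool(steps=[{"translation": [0, 0, 0], "dr": [0, 0, 0.08]}, {"translation": [0, 0, 0], "dr": [0, 0, 0.11]}, {"translation": [0, 0, 0], "dr": [0, 0, 0.12]}, {"translation": [0, 0, 0], "dr": [0, 0, 0.12]}, {"translation": [0, 0, 0], "dr": [0, 0, 0.12]}, {"translation": [0, 0, 0], "dr": [0, 0, 0.12]}, {"translation": [0, 0, 0], "dr": [0, 0, 0.12]}, {"translation": [0, 0, 0], "dr": [0, 0, 0.1]}, {"translation": [0, 0, 0], "dr": [0, 0, 0.07]}])

```text
time_s: 33.6
ee_pos: [0.5181, -0.1044, 0.1421]
ee_rot: [[0.708, 0.706, -0.002], [0.706, -0.708, -0.0], [-0.001, -0.001, -1.0]]
ft_force: [-0.1, -0.3, -1.2]
opening: 0.567
grip_force: 15.0
```

Emit:
drive_tool(steps=[{"translation": [0.7, -1, 0], "dr": [0, 0, 0]}, {"translation": [1.4, -2, 0], "dr": [0, 0, 0]}, {"translation": [1.7, -2.4, 0], "dr": [0, 0, 0]}, {"translation": [1.7, -2.4, 0], "dr": [0, 0, 0]}, {"translation": [1.7, -2.4, 0], "dr": [0, 0, 0]}, {"translation": [1.7, -2.4, 0], "dr": [0, 0, 0]}, {"translation": [1.7, -2.4, 0], "dr": [0, 0, 0]}, {"translation": [1.7, -2.4, 0], "dr": [0, 0, 0]}, {"translation": [1.4, -2, 0], "dr": [0, 0, 0]}, {"translation": [0.8, -1.1, 0], "dr": [0, 0, 0]}])

```text
time_s: 34.6
ee_pos: [0.4743, 0.1456, 0.1426]
ee_rot: [[0.702, 0.712, -0.001], [0.712, -0.702, 0.0], [-0.001, -0.001, -1.0]]
ft_force: [-1.2, 0.3, -1.1]
opening: 0.569
grip_force: 15.0
```

Emit:
drive_tool(steps=[{"translation": [0, 0, 0], "dr": [0, 0, 0]}, {"translation": [0, 0, 0], "dr": [0, 0, 0]}, {"translation": [0, 0, 1.5], "dr": [0, 0, 0]}, {"translation": [0, 0, 1.5], "dr": [0, 0, 0]}, {"translation": [0, 0, 1], "dr": [0, 0, 0]}, {"translation": [0, 0, 0], "dr": [0, 0, 0]}, {"translation": [0, 0, 0], "dr": [0, 0, 0]}])

```text
time_s: 35.3
ee_pos: [0.4756, 0.1422, 0.1031]
ee_rot: [[0.706, 0.708, -0.001], [0.708, -0.706, -0.0], [-0.001, -0.0, -1.0]]
ft_force: [-0.9, -0.1, -0.3]
opening: 0.566
grip_force: 15.0
```

```bash
python3 - <<'E'
from h import *
go([0.477,.143,0.072],-45)
E
```

```text
t 35.3 pos [0.4756 0.1422 0.1031] yang -44.92 tilt dr [-0.0001  0.0007  0.0015] shift [0.15 0.04 3.11] F [-0.9 -0.1 -0.3] op 52.7 grip 14.999867398291826
```

Emit:
drive_tool(steps=[{"translation": [0.1, 0, 1], "dr": [0, 0, 0]}, {"translation": [0, 0, 1], "dr": [0, 0, 0]}, {"translation": [0, 0, 0.5], "dr": [0, 0, 0]}, {"translation": [0, 0, 0.3], "dr": [0, 0, 0]}, {"translation": [0, 0, 0.1], "dr": [0, 0, 0]}, {"translation": [0, 0, 0], "dr": [0, 0, 0]}])

```text
time_s: 35.9
ee_pos: [0.4762, 0.1436, 0.074]
ee_rot: [[0.705, 0.709, -0.0], [0.709, -0.705, -0.0], [-0.0, -0.0, -1.0]]
ft_force: [-0.0, 0.3, -1.2]
opening: 0.571
grip_force: 15.0
```

Emit:
drive_tool(steps=[{"translation": [0, 0, 0.1], "dr": [0, 0, 0]}, {"translation": [0, 0, 0], "dr": [0, 0, 0]}])

```text
time_s: 36.1
ee_pos: [0.4764, 0.1436, 0.0732]
ee_rot: [[0.705, 0.709, 0.0], [0.709, -0.705, 0.0], [0.0, 0.0, -1.0]]
ft_force: [0.6, -0.7, -1.5]
opening: 0.569
grip_force: 15.0
```

Emit:
drive_tool(steps=[{"translation": [0, 0, 0.1], "dr": [0, 0, 0]}, {"translation": [0, 0, 0], "dr": [0, 0, 0]}])

```text
time_s: 36.3
ee_pos: [0.4763, 0.1436, 0.0721]
ee_rot: [[0.705, 0.709, 0.0], [0.709, -0.705, 0.0], [0.0, 0.0, -1.0]]
ft_force: [-0.1, 0.3, -2.0]
opening: 0.571
grip_force: 15.0
```

Emit:
drive_tool(steps=[{"translation": [0, 0, 0.05], "dr": [0, 0, 0]}, {"translation": [0, 0, 0], "dr": [0, 0, 0]}])

```text
time_s: 36.5
ee_pos: [0.4764, 0.1437, 0.0717]
ee_rot: [[0.705, 0.709, 0.0], [0.709, -0.705, 0.0], [0.0, 0.0, -1.0]]
ft_force: [0.9, -0.1, 0.5]
opening: 0.57
grip_force: 15.0
```

Contact: release, rise and move clear of the view.

Emit:
drive_tool(steps=[{"translation": [0, 0, 0], "dr": [0, 0, 0]}, {"translation": [0, 0, 0], "dr": [0, 0, 0]}, {"translation": [0, 0, 0], "dr": [0, 0, 0]}, {"translation": [0, 0, 0], "dr": [0, 0, 0]}, {"translation": [0, 0, -1], "dr": [0, 0, 0]}, {"translation": [0, 0, -2], "dr": [0, 0, 0]}, {"translation": [0, 0, -3], "dr": [0, 0, 0]}, {"translation": [0, 0, -3], "dr": [0, 0, 0]}, {"translation": [0, 0, -2], "dr": [0, 0, 0]}, {"translation": [0, 0, 0], "dr": [0, 0, 0]}], hand=7.5)

```text
time_s: 37.5
ee_pos: [0.4774, 0.1439, 0.1847]
ee_rot: [[0.706, 0.709, 0.005], [0.709, -0.706, 0.002], [0.005, 0.002, -1.0]]
ft_force: [-0.5, 0.1, -0.3]
opening: 0.805
grip_force: 0.0
```

Emit:
drive_tool(steps=[{"translation": [-2.1, 2, 0], "dr": [0, 0, 0]}, {"translation": [-2.1, 2, 0], "dr": [0, 0, 0]}, {"translation": [-2.1, 2, 0], "dr": [0, 0, 0]}, {"translation": [-2.1, 2.2, 0], "dr": [0, 0, 0]}, {"translation": [-2.1, 2.4, 0], "dr": [0, 0, 0]}, {"translation": [-2.1, 2.4, 0], "dr": [0, 0, 0]}, {"translation": [-2.1, 2.4, 0], "dr": [0, 0, 0]}, {"translation": [-2.1, 2.4, 0], "dr": [0, 0, 0]}, {"translation": [0, 0, 0], "dr": [0, 0, 0]}])

```text
time_s: 38.4
ee_pos: [0.4834, -0.1053, 0.1811]
ee_rot: [[0.71, 0.705, -0.001], [0.705, -0.71, -0.001], [-0.002, 0.0, -1.0]]
ft_force: [0.2, -0.1, -0.1]
opening: 0.807
grip_force: 0.0
```

```bash
python3 - <<'E'
from h import *
c=eyes.read_camera("top"); P=cloud(c)
R=(P[...,2]>0.038)&(P[...,2]<0.1)&(c["z_map"]>0)
R[:,:170]=0;R[:,300:]=0;R[:130]=0
k,l,st,ce=cv2.connectedComponentsWithStats(R.astype(np.uint8))
for i in range(1,k):
  if st[i,4]>40:
    q=P[l==i]; rc=cv2.minAreaRect(np.float32(q[:,:2])*1000); print(ce[i],np.percentile(q[:,2],90),rc)
a=cv2.resize(c["img"][130:270,150:310],None,fx=2.4,fy=2.4)
s=eyes.read_camera("scene"); b=cv2.resize(s["img"][200:370,330:420],(0,0),fx=2,fy=2)
h=max(a.shape[0],b.shape[0]); o=np.zeros((h,a.shape[1]+b.shape[1],3),np.uint8); o[:a.shape[0],:a.shape[1]]=a; o[:b.shape[0],a.shape[1]:]=b
cv2.imwrite("pics/end.png",o[...,::-1]); go([.4,-.1,.2])
E
```

```text
[185.45287958 154.70418848] 0.08072531107473851 ((616.6674194335938, 282.2120666503906), (40.0427360534668, 37.253517150878906), 2.605992078781128)
[206.57644628 176.41528926] 0.06723036796821275 ((572.552978515625, 237.86874389648438), (42.933494567871094, 42.798118591308594), 46.105857849121094)
[229.22065728 200.00234742] 0.0728695010365229 ((523.971435546875, 189.34840393066406), (42.70402908325195, 42.1000862121582), 1.5663864612579346)
[250.38023451 223.83752094] 0.08120282570505956 ((475.1853332519531, 142.40264892578125), (51.35707473754883, 53.491363525390625), 0.4939272105693817)
[274.261079   246.97302505] 0.05026333313700358 ((431.566162109375, 97.98550415039062), (50.224952697753906, 84.41854095458984), 44.861297607421875)
t 38.5 pos [ 0.4835 -0.1014  0.1812] yang -44.96 tilt dr [-0.0008  0.0005  0.    ] shift [-5.8  -6.01 -1.88] F [-0.2  0.9 -1.3] op 75.0 grip 0.0
```

View pics/end.png

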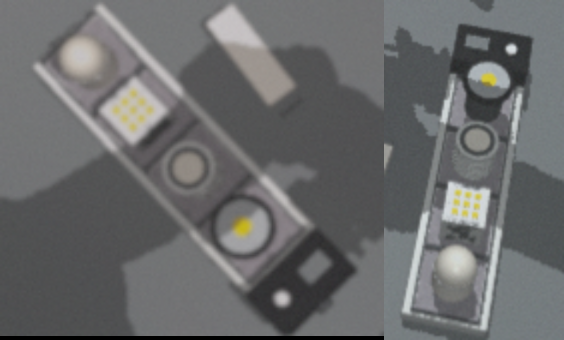

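The final views show globe (85,58), square (132,110), downlight (188,167) and spot (243,226) all upright in their pockets, with the spot beside the power box. Top heights are right for lamps standing flat on the pocket floors.

```bash
python3 -c "
from rig import r
print(r.sign_off())"
```

```text
the job is handed in; nothing more can be done
None
```

All four lamps stand upright and released in the rack in reverse order (globe in the far pocket, then square, downlight, and spot beside the power box), and the job was handed in at about 38.5 s.

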